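Uncover the bench camera and hold its post fully extended

ROBOT

A 6-joint arm with a two-finger parallel gripper is mounted at the origin on a cart in front of the work surface, level with it; the furniture and walls round the work are solid. World frame = base frame: x ahead of the robot, y to its left, z up, the work surface at z = 0. Lengths are in m, angles in rad, forces in N, time in s.
With the tool pointing down it reaches from about 0.35 to 0.775 m from the base axis. Payload 7.3 kg.
Tool frame: the origin (TCP) lies at the centre of the arm's flange, where the gripper is bolted on; the fingertips stand 178 mm ahead of it and the grasp point (between the pads) lies robot.pinch_z ahead of it (robot.pinch_z is the distance from the TCP to the grasp point, in m); x points along the fingers, z is the direction in which the jaws open and shut, and the axes are right-handed (so a half turn about x gives the same grasp; the last joint's range is limited). The gripper opens to 92 mm and grips with 3 to 60 N. Pads are 19 mm wide; open, the fingers measure 130 mm over their backs; the gripper's body (75 mm by 190 mm) begins 47 mm behind the grasp point.
Start: joints at [-1.417, 0.342, 1.524, -0, 1.275, -0.146], TCP at [0.155, -0.502, 0.405] pointing down, gripper open.
Joint ranges: [-2.53, 2.53], [-0.77, 2.02], [0.04, 2.7], [-1, 4.14], [0.28, 2.66], [-3.11, 3.11]. Speed limits (rad/s): [2.57, 2.57, 3.14, 3.14, 3.14, 3.14].

INTERFACE

Orientations are given as [roll, pitch, yaw] about the fixed x, y, z axes, in that order (R = Rz(yaw) Ry(pitch) Rx(roll)).
In Python, from cell import robot gives the robot as it stands.
- The arm moves only by the shell command python3 -m jog 'ROWS' [FORCE]. ROWS is JSON, a list of rows, each an object of numbers: "fingers": the closure, from 0 (fully open) to 1 (shut); "x", "y", "z": the shift along the tool's x, y, z in cm; "spin": the turn about the tool's x in degrees. A call has 1 to 5 rows; each row is the pose to reach, as a shift and turn from the pose commanded when the call began, along the tool's axes at that moment; what a row does not reach only later rows make up. A row lasts 1/8 s, in which the tool goes at most 62.5 mm and 10.7 degrees, less where a joint would pass 70% of its speed; a pose out of reach is approached as far as the arm can. A call with a gripper value outside its range is refused whole. The fingers move at their own pace and stop on an object; FORCE is the grip in N (left out, the last holds). Time passes only in rows, so rows that repeat a pose let the fingers close. It gives the time, the measured TCP pose, the force and the opening at its end, in the units of the state.
- robot.observe(): the state, without advancing time (a new reading comes with each control period).
- robot.read_camera(name): name is "scene" or "top" or "wrist"; returns a dict with "color" (400x640x3 uint8, red, green, blue), "mtx" (3x3 intrinsics, pixels), "view" (4x4, takes a point from world to camera coordinates); the wrist camera has in their place "T_tool_cam" (4x4, takes a point from camera to tool coordinates, whose origin is the TCP and whose axes are the tool frame's). Camera axes: x right, y down, z forward; pixel columns grow to the right and rows downward; lengths in m; the calibration is good to about 2 mm. A picture is of the moment at which its call begins: read the wrist's pose just before it. There is no depth.
- robot.hand_in(): hands the job in, once; it reports no verdict.
Trained networks look in a picture, given as the dict that the camera call returned (one of the last four; its "shot" number tells which), for a name from the list of things; names that differ only in an ending like _2 or _b are one class to them, and where a whole thing is asked for, a point or a joint stands for the part that bears it (a point fixed in the world has none). Each returns a list of dicts, best first, with "conf" (0 to 1); they miss things now and then, are a little off and sometimes report something else, mostly with a low value. They report only what shows in the picture. A call takes as long as a camera call. They do not tell look-alikes from the thing itself.
- robot.look_for(target, picture): "xy" ([column, row] in pixels, amid what is visible of it).
The state is a dict: "time": time; "qpos": joint angles; "qvel": joint speeds; "joint_efforts": joint torques, N m; "tool_pos": TCP position; "tool_rot": TCP orientation; "contact_force": force on the tool from outside, world axes, zero at the start; "torque": the same for the moment, N m; "opening": finger opening in m.
Only numpy, scipy, OpenCV 4.12 (cv2) and the standard library are available. Lean on these libraries where they do the work, as an engineer would, in place of code of your own. Each camera call takes 0.05 s, during which the arm holds its last target. There are 200 camera calls.

TASK

Lift the loose cover off the bench camera by its knob and set it down gently, upright, on the cork mat. Then squeeze the button in the camera's side and, keeping hold, pull the camera straight up past the first stop of its telescoping post to the second and last stop, and finish still holding it there at full height by the camera. Leave the tape dispenser, pencil, pen and small game piece where they are.

Things in the scene. Friction and masses are not known exactly. Their poses are not given: they have to be found in the camera images.
- cover: the loose cover, a grey round cap 104 mm across and 78 mm high with a hollow underside (4 mm wall), 0.14 to 0.28 kg, standing on the rim of the camera stand at the start; origin at the centre of its lower edge, z up. The camera reaches 70 mm up inside it, so it must rise straight up by at least 75 mm before it is moved sideways
- knob (a point): centre of the black round grip knob on top of the cover: 28 mm across, 24 mm high (12 mm above and below this point), on a thin neck 16 mm high; 106 mm above the cover's lower edge; z up
- mat_top (a point): centre of the upper face of the square cork mat, 150 x 150 mm, 3 mm thick, fixed to the bench; z up
- stand: the camera stand, fixed to the bench: a round black flange 116 mm across with an open grey tub 104 mm across and 50 mm high (with an inner collar up to 56 mm) in which the telescoping post stands; origin at the centre of its underside, z up
- camera: the black camera block on top of the post, 40 mm front to back (x), 30 mm wide (y), 40 mm high (z), hidden under the cover at the start; origin at its centre, 100 mm above the bench when the post is down. Its -x side has the lens, a round barrel 24 mm across standing out 12 mm; its +y side has the round button. Squeezing the camera across its y sides, one finger on the button and the other on the plain side, presses the button
- camera_grip (a point): the centre of the camera block, 20 mm below its top: the height of the button and of the grip; axes as those of the camera. Across y it measures 37 mm with the button out, 32 mm with it pressed. No part of the stand is higher than 70 mm above the bench
- button (a joint): the release button: aluminium disc 18 mm across on the camera's +y side, centred at half height, standing out 7 mm; 0 = out, 0.005 m = fully pressed, 5 N needed. While it is out a latch locks the lowered post; pressed beyond 0.004 m the post is free. It springs out when let go
- top_tube (a joint): travel of the upper tube of the post, which carries the camera: 0 = down, 0.042 m = first stop. It runs out first, at a pull of about 4 to 5 N; a spring draws it down again when the camera is let go
- mid_tube (a joint): travel of the middle tube, which follows after the first stop at a pull of about 8 to 9 N: 0 = down, 0.042 m = second stop. With both tubes out the camera stands 84 mm higher than when down; nothing but the hand keeps it up, a spring draws it down
- tape_dispenser: weighted desk tape dispenser, 52 x 177 x 98 mm, at the right, a bystander; origin at the centre of its underside. Further right stands a fixed bag sealer (not part of the job) whose slanting arm rises to 0.25 m above the bench at its near left end: pass over it with the fingers above 0.3 m
- pencil: green pencil, 112 mm long, 7 mm thick, lying on the bench, a bystander; origin at the centre of its underside
- pen: white pen, 145 mm long, 9 mm high, lying behind the work, a bystander; origin at the centre of its underside
- piece_0: small blue wedge-shaped game piece, 22 x 22 x 13 mm, a bystander; origin at the centre of its underside
Not all that is in view belongs to the job. Leave any yellow look-alike of the cover alone.

How it is judged:
On the way, in this order (a step that is already met when the one before it is completed fails the run):
1. the cover stands upright on the mat, let go, with the post still down (horizontal distance between knob and mat_top below 0.045 m and height (world z) of cover below 0.006 m and angle between cover's own z axis and vertical below 0.08 rad and contact force between the fingers and cover below 0.1 N and value of joint top_tube below 0.004 m), for 0.2 s.
2. the camera is held with its button pressed and pulled out to the second stop (value of joint button above 0.003 m and value of joint each of top_tube, mid_tube above 0.038 m and contact force between the fingers and camera above 1 N), for 0.2 s.
At the end, for the whole second after the job is handed in: the fingers still hold the camera (over 1 N), at rest, with both tubes of the post out to within 4 mm of their stops; the cover stands at rest and upright on the mat, its centre within 45 mm of the mat's centre; the bystanders are where they were to within 20 mm (value of joint each of top_tube, mid_tube above 0.038 m and contact force between the fingers and camera above 1 N and contact force between cover and camera below 0.1 N and linear speed of each of camera, cover below 0.02 m/s and horizontal distance between knob and mat_top below 0.045 m and height (world z) of cover below 0.006 m and angle between cover's own z axis and vertical below 0.08 rad); the arm keeps its last pose, push and grip.
It fails at once if the cover is dropped: it falls out of the hand faster than 0.6 m/s (linear speed of cover above 0.6 m/s and contact force between the fingers and cover below 0.05 N).
It fails at once if the cover is tipped over (angle between cover's own z axis and vertical above 0.7 rad).
It fails at once if a bystander is moved by more than 20 mm (distance of any of tape_dispenser, pencil, pen, piece_0 from where it was at the start of the episode above 0.02 m).
It also fails if it takes over 58 s, if anything falls off the work surface, if the arm or the gripper's body presses on something with over 40 N, if the wrist force passes 120 N, or if a joint passes its speed limit or range.

## Working session

There is one attempt and no reset: what is moved stays moved. The work goes in short steps, Python scripts to look and compute and a shell command to move; the robot and the scene stay as the last step left them, time stands still between calls to the robot, and variables do not carry over. Pictures are saved under pics/ and viewed, on a budget of 10 in all, crops included, one or two more only if the job needs it, and the job is handed in when it is done.

```bash
mkdir -p pics; ls; cat > h.py <<'E'
import numpy as np, cv2
from cell import robot
from scipy.spatial.transform import Rotation as R
def save(p,n): cv2.imwrite('pics/'+n+'.png',p['color'][:,:,::-1])
def tool(s=None):
    s=s or robot.observe(); T=np.eye(4); r=np.array(s['tool_rot'])
    T[:3,:3]=R.from_euler('xyz',r).as_matrix(); T[:3,3]=s['tool_pos']; return T
def ray(p,xy,T=None):
    W=np.linalg.inv(np.array(p['view'])) if 'view' in p else T@np.array(p['T_tool_cam'])
    d=W[:3,:3]@np.linalg.inv(np.array(p['mtx']))@np.array([xy[0],xy[1],1.]); return W[:3,3],d
def atz(p,xy,z,T=None):
    o,d=ray(p,xy,T); return o+d*(z-o[2])/d[2]
def tri(*rs):
    A=0;b=0
    for o,d in rs:
        d=d/np.linalg.norm(d);P=np.eye(3)-np.outer(d,d);A=A+P;b=b+P@o
    return np.linalg.solve(A,b)
def proj(p,X,T=None):
    V=np.array(p['view']) if 'view' in p else np.linalg.inv(T@np.array(p['T_tool_cam']))
    c=V[:3,:3]@np.array(X)+V[:3,3]; u=np.array(p['mtx'])@c; return u[:2]/u[2]
E
python3 - <<'E'
from h import *
np.set_printoptions(precision=3,suppress=True)
s=robot.observe();print(s,robot.pinch_z,tool())
a=robot.read_camera('scene');b=robot.read_camera('top')
save(a,'s0');save(b,'t0')
hz=dict(cover=.04,knob=.106,mat_top=.003,stand=.03,tape_dispenser=.05,pencil=.004,pen=.005,piece_0=.007)
for n,z in hz.items():
    for k,p in(('s',a),('t',b)):
        try:
            for r in robot.look_for(n,p)[:3]: print(n,k,np.round(r['xy']),round(r['conf'],2),atz(p,r['xy'],z))
        except Exception as e: print(n,k,e)
E
```

```text
pics
{'time': 0.0, 'qpos': array([-1.417,  0.343,  1.525, -0.   ,  1.275, -0.146]), 'qvel': array([ 0.001,  0.001,  0.001, -0.001, -0.001, -0.   ]), 'joint_efforts': array([  0.003, -43.123, -24.422,   0.072,   0.056,  -0.   ]), 'tool_pos': array([ 0.155, -0.501,  0.404]), 'tool_rot': array([2.997, 1.569, 1.726]), 'contact_force': array([-0.148,  0.384, -0.658]), 'torque': array([ 0.006, -0.016, -0.026]), 'opening': 0.09177263429329517} 0.1592 [[-0.     0.955  0.295  0.155]
 [ 0.001  0.295 -0.955 -0.501]
 [-1.     0.    -0.001  0.404]
 [ 0.     0.     0.     1.   ]]
cover s [268. 180.] 0.84 [0.572 0.319 0.04 ]
cover s [386. 218.] 0.53 [ 0.627 -0.116  0.04 ]
cover t [388. 187.] 0.92 [ 0.532 -0.188  0.04 ]
cover t [220. 208.] 0.78 [0.493 0.233 0.04 ]
knob s [272. 182.] 0.66 [0.479 0.186 0.106]
knob s [390. 219.] 0.43 [ 0.528 -0.195  0.106]
knob t [390. 187.] 0.87 [ 0.524 -0.186  0.106]
knob t [220. 208.] 0.83 [0.488 0.214 0.106]
mat_top s [315. 233.] 0.76 [0.478 0.015 0.003]
mat_top t [310. 210.] 0.86 [0.483 0.008 0.003]
stand s [270. 206.] 0.94 [0.47 0.19 0.03]
stand t [246. 216.] 0.71 [0.471 0.17  0.03 ]
tape_dispenser s [349. 275.] 0.77 [ 0.342 -0.219  0.05 ]
tape_dispenser t [403. 251.] 0.92 [ 0.374 -0.216  0.05 ]
pencil s [386. 318.] 0.58 [ 0.327 -0.333  0.004]
pencil t [441. 266.] 0.45 [ 0.333 -0.316  0.004]
pencil t [244. 215.] 0.32 [0.477 0.18  0.004]
pen t [300. 144.] 0.54 [0.659 0.03  0.005]
piece_0 t [353. 140.] 0.58 [ 0.662 -0.109  0.007]
```

View pics/s0.png

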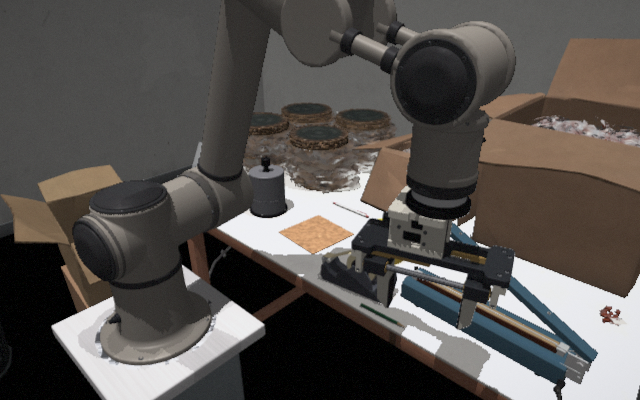

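View pics/t0.png

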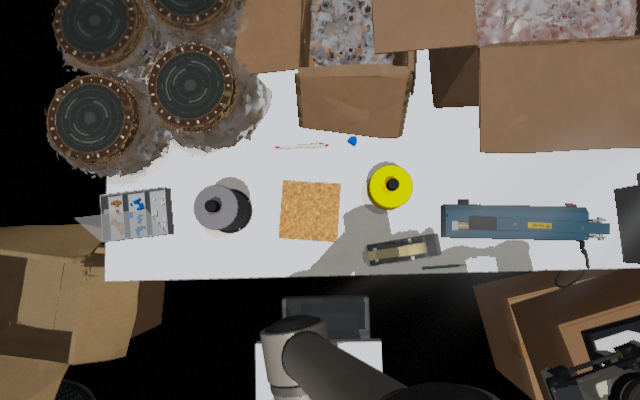

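The grey cover on its stand has its knob at about (266,161) in the scene view and (212,206) in the top view. The mat is at (310,210) in the top view. The yellow look-alike, at (390,186), gets left alone.

```bash
python3 - <<'E'
from h import *
np.set_printoptions(precision=3,suppress=True)
a=robot.read_camera('scene');b=robot.read_camera('top')
k=tri(ray(a,(266,161)),ray(b,(212,206)));print('knob',k, atz(b,(212,206),.156),atz(a,(266,161),.156))
for c in [(281,181),(341,183),(339,242),(279,239)]: print(atz(b,c,.003))
print(tri(ray(a,(315,233)),ray(b,(310,210))))
E
python3 -m jog '[{"x":-6},{"x":-11},{"x":-11,"y":5,"z":-3.5},{"x":-11,"y":10,"z":-7},{"x":-11,"y":15,"z":-10}]' 20
```

```text
knob [0.488 0.218 0.16 ] [0.489 0.218 0.156] [0.494 0.228 0.156]
[0.562 0.083 0.003]
[ 0.552 -0.073  0.003]
[ 0.4   -0.063  0.003]
[0.412 0.091 0.003]
[0.481 0.012 0.003]$[0]: bad value
```

```bash
python3 -m jog '[{"fingers":0,"x":-6,"y":0,"z":0,"spin":0},{"fingers":0,"x":-11,"y":0,"z":0,"spin":0},{"fingers":0,"x":-11,"y":5,"z":-3.5,"spin":0},{"fingers":0,"x":-11,"y":10,"z":-7,"spin":0},{"fingers":0,"x":-11,"y":15,"z":-10,"spin":0}]' 20
```

```text
time: 1.62
tool_pos: [0.2695, -0.3601, 0.515]
tool_rot: [0.35, 1.57, -0.922]
contact_force: [0.1, -1.3, -0.0]
opening: 0.092
```

```bash
python3 -m jog '[{"fingers":0,"x":0,"y":4.4,"z":-4,"spin":0},{"fingers":0,"x":0,"y":8.8,"z":-8,"spin":0},{"fingers":0,"x":0,"y":13.2,"z":-12,"spin":0},{"fingers":0,"x":0,"y":17.6,"z":-16,"spin":0},{"fingers":0,"x":0,"y":22,"z":-20.4,"spin":0}]' && python3 -c "
from h import *
print(tool(),robot.observe()['qpos'])"
```

```text
time: 2.25
tool_pos: [0.4194, -0.1001, 0.5149]
tool_rot: [0.692, 1.57, -0.579]
contact_force: [1.6, -0.5, -0.3]
opening: 0.0919
[[ 8.51456203e-04  9.55515263e-01  2.94940430e-01  4.19374785e-01]
 [-5.56731423e-04  2.94940944e-01 -9.55515322e-01 -1.00064732e-01]
 [-9.99999483e-01  6.49376842e-04  7.83094668e-04  5.14943530e-01]
 [ 0.00000000e+00  0.00000000e+00  0.00000000e+00  1.00000000e+00]] [-4.12311625e-01  9.60389165e-02  1.54157913e+00 -1.69262201e-04
  1.50297141e+00  8.59102565e-01]
```

```bash
python3 -m jog '[{"fingers":0,"x":0,"y":3,"z":-5.4,"spin":4},{"fingers":0,"x":0,"y":6,"z":-10.8,"spin":8},{"fingers":0,"x":0,"y":9,"z":-16.2,"spin":13},{"fingers":0,"x":0,"y":12,"z":-21.6,"spin":17},{"fingers":0,"x":0,"y":14.9,"z":-26.8,"spin":17.2}]' && python3 - <<'E'
from h import *
np.set_printoptions(precision=3,suppress=True)
T=tool();print(T)
w=robot.read_camera('wrist');save(w,'w0');print(np.array(w['T_tool_cam']))
for n in('knob','cover','stand'):
    for r in robot.look_for(n,w)[:2]: print(n,r['xy'],r['conf'],atz(w,r['xy'],.156,T))
b=robot.read_camera('top')
print(proj(w,(.488,.218,.156),T))
E
```

```text
time: 2.88
tool_pos: [0.482, 0.2004, 0.5148]
tool_rot: [1.391, 1.57, -0.181]
contact_force: [0.3, -0.7, -0.0]
opening: 0.092
[[ 0.001  1.    -0.001  0.482]
 [-0.    -0.001 -1.     0.2  ]
 [-1.     0.001  0.     0.515]
 [ 0.     0.     0.     1.   ]]
[[-0.001 -0.275  0.961  0.022]
 [-0.    -0.961 -0.275  0.074]
 [ 1.    -0.     0.001 -0.   ]
 [ 0.     0.     0.     1.   ]]
knob [302.4, 174.6] 0.68 [0.494 0.217 0.156]
knob [597.8, 135.1] 0.6 [ 0.534 -0.086  0.156]
cover [596.4, 138.1] 0.84 [ 0.531 -0.085  0.156]
cover [301.5, 171.4] 0.71 [0.497 0.218 0.156]
stand [315.8, 128.0] 0.86 [0.542 0.203 0.156]
[301.657 179.935]
```

View pics/w0.png

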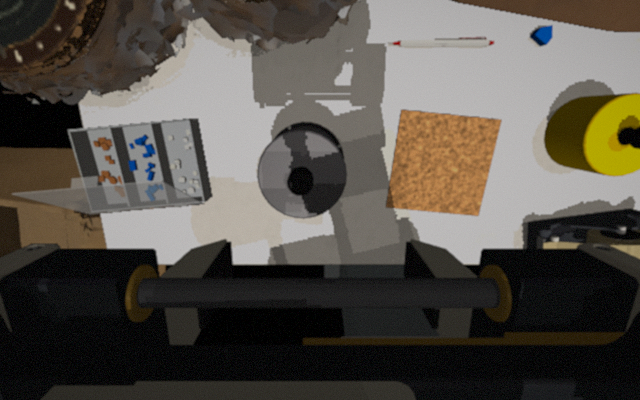

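Wrist view: the knob is at (301,181), which agrees with the triangulated (0.488, 0.218). The mat corners are near (402,109), (501,120), (478,215) and (387,206). A parts bin stands on the left at (140,165).

```bash
python3 -m jog '[{"fingers":0,"x":3,"y":0.6,"z":-1.8,"spin":0},{"fingers":0,"x":8,"y":0.6,"z":-1.8,"spin":0},{"fingers":0,"x":10,"y":0.6,"z":-1.8,"spin":0},{"fingers":0,"x":10,"y":0.6,"z":-1.8,"spin":0}]' && python3 - <<'E'
from h import *
np.set_printoptions(precision=3,suppress=True)
T=tool();print(T[:3,3])
w=robot.read_camera('wrist');save(w,'w1')
for r in robot.look_for('knob',w)[:2]: print(r['xy'],r['conf'],atz(w,r['xy'],.156,T))
for z in(.144,.156,.168): print(z,proj(w,(.488,.218,z),T))
E
```

```text
time: 3.62
tool_pos: [0.4879, 0.2146, 0.4137]
tool_rot: [-1.191, 1.568, -2.764]
contact_force: [1.0, 0.1, 0.7]
opening: 0.0917
[0.488 0.215 0.414]
[311.0, 198.9] 0.8 [0.499 0.22  0.156]
[629.6, 145.4] 0.63 [ 0.538 -0.011  0.156]
0.144 [313.846 208.03 ]
0.156 [313.675 212.487]
0.168 [313.486 217.381]
```

View pics/w1.png

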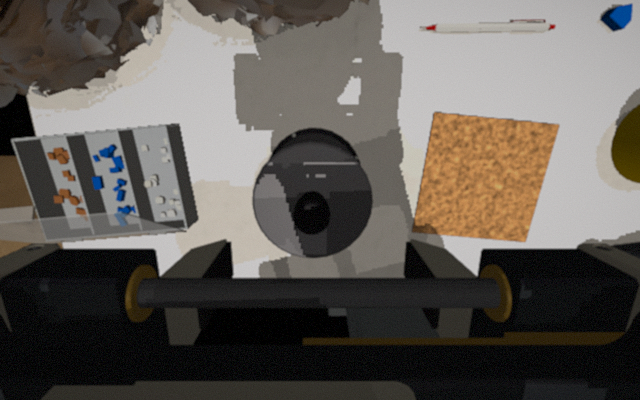

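The knob is at (312,211), which matches the prediction for (0.488, 0.218). Next I descend and grip.

```bash
python3 -m jog '[{"fingers":0,"x":4,"y":0,"z":-0.1,"spin":0},{"fingers":0,"x":8,"y":0,"z":-0.1,"spin":0},{"fingers":0,"x":9.7,"y":0,"z":-0.1,"spin":0},{"fingers":0.3,"x":9.7,"y":0,"z":-0.1,"spin":0},{"fingers":0.5,"x":9.7,"y":0,"z":-0.1,"spin":0}]' 25 && python3 -m jog '[{"fingers":0.7,"x":0,"y":0,"z":0,"spin":0},{"fingers":0.8,"x":0,"y":0,"z":0,"spin":0},{"fingers":1,"x":0,"y":0,"z":0,"spin":0},{"fingers":1,"x":0,"y":0,"z":0,"spin":0},{"fingers":1,"x":0,"y":0,"z":0,"spin":0}]' 25; python3 - <<'E'
from h import *
w=robot.read_camera('wrist');save(w,'w2');T=tool();print(T)
for c in [(434,112),(558,124),(526,241),(412,231)]:
    pass
E
```

```text
time: 4.35
tool_pos: [0.4886, 0.2171, 0.3195]
tool_rot: [1.815, 1.568, 0.244]
contact_force: [0.4, 0.4, 0.6]
opening: 0.0762
time: 4.97
tool_pos: [0.488, 0.2173, 0.3178]
tool_rot: [2.593, 1.57, 1.022]
contact_force: [0.4, -1.4, -0.8]
opening: 0.0268
[[-2.16592552e-04  9.99999896e-01 -4.00765851e-04  4.87970987e-01]
 [-6.95810488e-05 -4.00780930e-04 -9.99999917e-01  2.17203600e-01]
 [-9.99999974e-01 -2.16564649e-04  6.96678478e-05  3.17578294e-01]
 [ 0.00000000e+00  0.00000000e+00  0.00000000e+00  1.00000000e+00]]
```

View pics/w2.png

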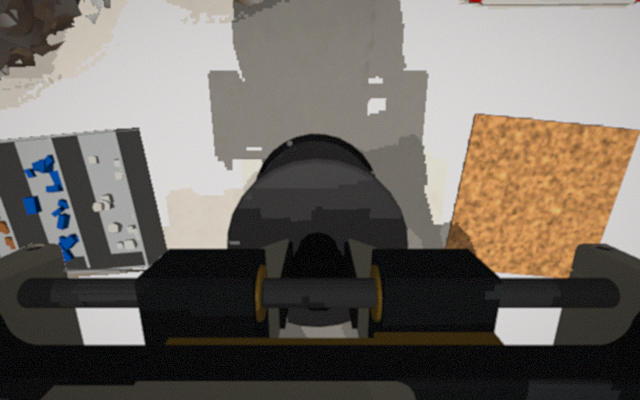

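The knob is seen between the pads at (318,260), with an opening of 27 mm, so the grip looks good. Lifting straight up.

```bash
python3 -m jog '[{"fingers":1,"x":-1,"y":0,"z":0,"spin":0},{"fingers":1,"x":-3.5,"y":0,"z":0,"spin":0},{"fingers":1,"x":-6,"y":0,"z":0,"spin":0},{"fingers":1,"x":-9,"y":0,"z":0,"spin":0},{"fingers":1,"x":-10.5,"y":0,"z":0,"spin":0}]' && python3 -m jog '[{"fingers":1,"x":0,"y":0,"z":0,"spin":0},{"fingers":1,"x":0,"y":0,"z":0,"spin":0}]' && python3 - <<'E'
from h import *
print(robot.observe()['contact_force'])
a=robot.read_camera('scene');b=robot.read_camera('top')
i=np.hstack([cv2.resize(a['color'][100:250,200:400],(400,300)),cv2.resize(b['color'][130:280,170:370],(400,300))])
save({'color':i},'c1')
print([ (r['xy'],r['conf']) for p in(a,b) for r in robot.look_for('camera',p)[:2]])
for p in(a,b):print([ (r['xy'],r['conf']) for r in robot.look_for('mat_top',p)[:2]])
E
```

```text
time: 5.65
tool_pos: [0.488, 0.2172, 0.4247]
tool_rot: [1.793, 1.568, 0.221]
contact_force: [0.9, -0.1, -2.0]
opening: 0.0274
time: 5.9
tool_pos: [0.4878, 0.2171, 0.4215]
tool_rot: [-1.241, 1.569, -2.812]
contact_force: [-0.0, 0.4, -1.6]
opening: 0.0272
[-0.02875758  0.38293083 -1.56144128]
[([266.5, 179.4], 0.8), ([239.7, 213.3], 0.71)]
[([312.1, 232.3], 0.71)]
[([311.0, 207.2], 0.88)]
```

View pics/c1.png

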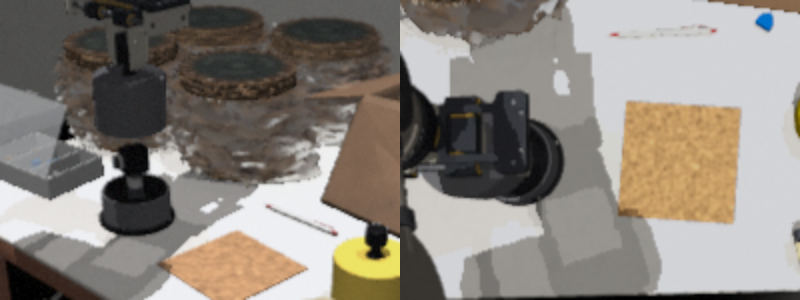

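The cover hangs upright, clear of the camera, and the camera sits on its post. Now I carry the cover to the mat centre.

```bash
python3 -m jog '[{"fingers":1,"x":0,"y":0,"z":2,"spin":0},{"fingers":1,"x":0,"y":-0.2,"z":6.5,"spin":0},{"fingers":1,"x":0,"y":-0.4,"z":11,"spin":0},{"fingers":1,"x":0,"y":-0.6,"z":15.5,"spin":0},{"fingers":1,"x":0,"y":-0.65,"z":19,"spin":0}]' && python3 -m jog '[{"fingers":1,"x":0,"y":0,"z":1.75,"spin":0},{"fingers":1,"x":2,"y":0,"z":1.75,"spin":0},{"fingers":1,"x":5,"y":0,"z":1.75,"spin":0},{"fingers":1,"x":8,"y":0,"z":1.75,"spin":0},{"fingers":1,"x":10,"y":0,"z":1.75,"spin":0}]' && python3 - <<'E'
from h import *
np.set_printoptions(precision=3,suppress=True)
T=tool();print(T[:3,3],robot.observe()['contact_force'])
w=robot.read_camera('wrist');a=robot.read_camera('scene')
i=np.hstack([cv2.resize(w['color'],(480,300)),cv2.resize(a['color'][130:280,220:380],(320,300))]);save({'color':i},'c2')
E
```

```text
time: 6.82
tool_pos: [0.4808, 0.0247, 0.4228]
tool_rot: [0.141, 1.57, -1.432]
contact_force: [-0.6, 0.7, -1.7]
opening: 0.0267
time: 7.45
tool_pos: [0.481, 0.0097, 0.3214]
tool_rot: [-1.746, 1.569, 2.966]
contact_force: [0.0, 0.4, -2.0]
opening: 0.0271
[0.481 0.01  0.321] [ 0.008  0.392 -1.991]
```

View pics/c2.png

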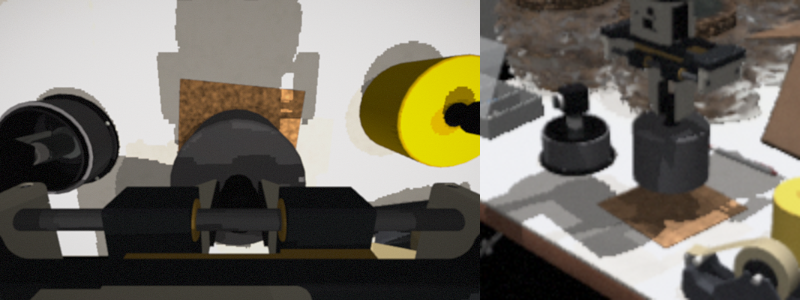

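The cover is centred over the mat, still about 5 cm up. Lowering gently.

```bash
python3 -m jog '[{"fingers":1,"x":2,"y":0,"z":0,"spin":0},{"fingers":1,"x":3.5,"y":0,"z":0,"spin":0},{"fingers":1,"x":4.4,"y":0,"z":0,"spin":0},{"fingers":1,"x":4.8,"y":0,"z":0,"spin":0},{"fingers":1,"x":5,"y":0,"z":0,"spin":0}]' && python3 -m jog '[{"fingers":1,"x":0,"y":0,"z":0,"spin":0},{"fingers":1,"x":0.1,"y":0,"z":0,"spin":0},{"fingers":1,"x":0.1,"y":0,"z":0,"spin":0}]'
```

```text
time: 8.18
tool_pos: [0.4816, 0.0096, 0.2731]
tool_rot: [1.355, 1.57, -0.216]
contact_force: [0.5, 0.0, -1.6]
opening: 0.0268
time: 8.55
tool_pos: [0.4815, 0.0097, 0.2718]
tool_rot: [1.199, 1.57, -0.373]
contact_force: [-0.1, 0.2, -2.0]
opening: 0.0271
```

Force is still about -2 N, so the cover is not yet carried by the mat. I go down in millimetre steps.

```bash
python3 -m jog '[{"fingers":1,"x":0.1,"y":0,"z":0,"spin":0},{"fingers":1,"x":0.1,"y":0,"z":0,"spin":0}]' && python3 -m jog '[{"fingers":1,"x":0.1,"y":0,"z":0,"spin":0},{"fingers":1,"x":0.1,"y":0,"z":0,"spin":0}]'
```

```text
time: 8.8
tool_pos: [0.4814, 0.0097, 0.2706]
tool_rot: [-0.99, 1.571, -2.561]
contact_force: [0.8, -0.5, -2.1]
opening: 0.0273
time: 9.05
tool_pos: [0.4816, 0.0099, 0.2704]
tool_rot: [1.692, 1.57, 0.121]
contact_force: [-1.5, 1.4, 5.8]
opening: 0.0268
```

Contact: the force is now +6 N. Releasing.

```bash
python3 -m jog '[{"fingers":0.6,"x":0,"y":0,"z":0,"spin":0},{"fingers":0.3,"x":0,"y":0,"z":0,"spin":0},{"fingers":0.1,"x":0,"y":0,"z":0,"spin":0},{"fingers":0,"x":0,"y":0,"z":0,"spin":0},{"fingers":0,"x":0,"y":0,"z":0,"spin":0}]' && python3 -m jog '[{"fingers":0,"x":0,"y":0,"z":0,"spin":0},{"fingers":0,"x":-3,"y":0,"z":0,"spin":0},{"fingers":0,"x":-8,"y":0,"z":0,"spin":0},{"fingers":0,"x":-14,"y":0,"z":0,"spin":0},{"fingers":0,"x":-15,"y":0,"z":0,"spin":0}]'
```

```text
time: 9.68
tool_pos: [0.4814, 0.0096, 0.2696]
tool_rot: [-0.377, 1.571, -1.948]
contact_force: [0.6, -0.1, 0.3]
opening: 0.0722
time: 10.3
tool_pos: [0.4818, 0.0097, 0.4238]
tool_rot: [1.422, 1.563, -0.149]
contact_force: [0.0, 0.8, -0.7]
opening: 0.0917
```

```bash
python3 -m jog '[{"fingers":0,"x":0,"y":0,"z":-6,"spin":0},{"fingers":0,"x":0,"y":0,"z":-12,"spin":0},{"fingers":0,"x":0,"y":0.3,"z":-17,"spin":0},{"fingers":0,"x":0,"y":0.6,"z":-20,"spin":0},{"fingers":0,"x":0,"y":0.6,"z":-20,"spin":0}]' && python3 - <<'E'
from h import *
np.set_printoptions(precision=3,suppress=True)
T=tool();print(T[:3,3])
w=robot.read_camera('wrist');a=robot.read_camera('scene');save(w,'w3');save({'color':cv2.resize(a['color'][130:280,220:380],(640,600))},'s3')
for n in('camera','button','camera_grip','stand','knob'):
    print(n,[(np.round(r['xy']),round(r['conf'],2),atz(w,r['xy'],.1,T)) for r in robot.look_for(n,w)[:2]])
i=np.hstack([cv2.resize(w['color'],(480,300)),cv2.resize(a['color'][130:280,220:380],(320,300))])
i=np.vstack([i,cv2.resize(w['color'][60:260,150:470],(480,300))[:, :0].repeat(1,1) if 0 else cv2.resize(w['color'][80:230,200:600],(800,300))]);save({'color':i},'c3')
E
```

```text
time: 10.92
tool_pos: [0.4872, 0.2114, 0.4183]
tool_rot: [-1.354, 1.569, -2.922]
contact_force: [0.1, 0.1, -0.6]
opening: 0.0919
[0.487 0.211 0.418]
camera [(array([304., 196.]), 0.72, array([0.485, 0.224, 0.1  ]))]
button [(array([288., 190.]), 0.72, array([0.491, 0.24 , 0.1  ]))]
camera_grip [(array([489.,  28.]), 0.73, array([0.628, 0.071, 0.1  ])), (array([308., 195.]), 0.7, array([0.486, 0.221, 0.1  ]))]
stand [(array([310., 175.]), 0.93, array([0.505, 0.219, 0.1  ])), (array([445., 143.]), 0.71, array([0.534, 0.097, 0.1  ]))]
knob [(array([502., 189.]), 0.72, array([0.492, 0.039, 0.1  ])), (array([628., 144.]), 0.67, array([ 0.534, -0.069,  0.1  ]))]
```

View pics/c3.png

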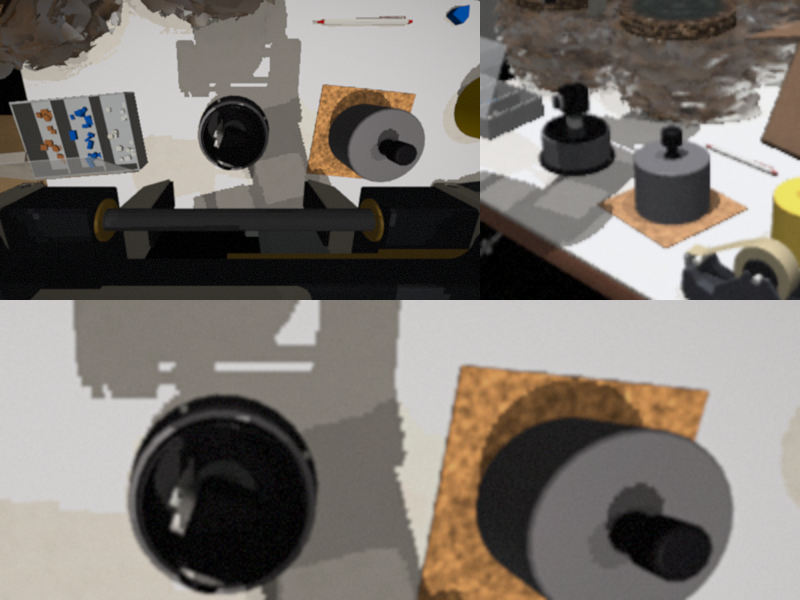

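The cover stands upright on the mat, and the button shows on the left of the camera at wrist pixel (290,185). I'll brighten the image to read the camera's yaw.

```bash
python3 - <<'E'
import cv2,numpy as np
i=cv2.imread('pics/w3.png')[120:235,255:370]
i=(255*(np.clip(i,0,110)/110.)**.45).astype('uint8')
cv2.imwrite('pics/z3.png',cv2.resize(i,(575,575),interpolation=cv2.INTER_CUBIC))
E
```

```text
(no output)
```

View pics/z3.png

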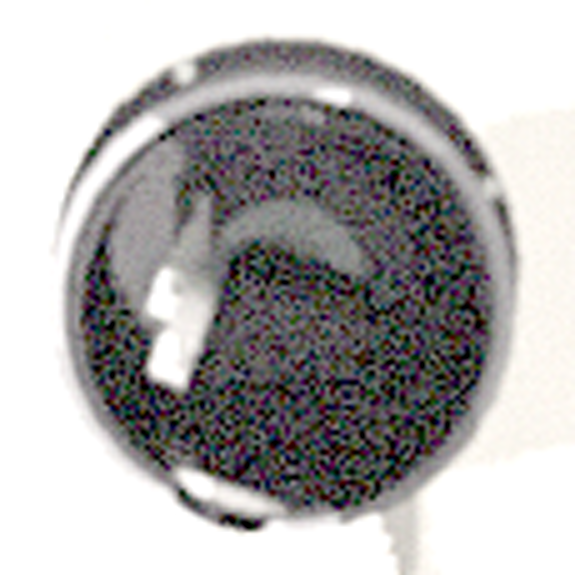

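```bash
python3 - <<'E'
from h import *
np.set_printoptions(precision=3,suppress=True)
T=tool();w=robot.read_camera('wrist');a=robot.read_camera('scene');b=robot.read_camera('top')
print('rim',atz(w,(313.4,180.4),.053,T),'button',atz(w,(291,185),.1,T))
print('exp button px',proj(w,np.array([.488,.218,.1])+.0185*np.array([.267,.964,0]),T),'cam ctr',proj(w,(.488,.218,.12),T))
for n in('camera','camera_grip','button'):
  for p in(a,b): print(n,[(r['xy'],round(r['conf'],2),atz(p,r['xy'],.1)) for r in robot.look_for(n,p)[:1]])
# bin right edge in w3
for c in[(195,221),(180,123)]: print([atz(w,c,z,T) for z in(.0,.05,.1,.15)])
E
```

```text
rim [0.491 0.214 0.053] button [0.496 0.234 0.1  ]
exp button px [289.68  188.667] cam ctr [307.974 199.064]
camera [([265.9, 179.4], 0.59, array([0.487, 0.225, 0.1  ]))]
camera [([324.9, 224.2], 0.71, array([ 0.443, -0.031,  0.1  ]))]
camera_grip [([264.4, 181.7], 0.51, array([0.473, 0.215, 0.1  ]))]
camera_grip [([211.5, 205.1], 0.6, array([0.496, 0.236, 0.1  ]))]
button []
button []
[array([0.427, 0.369, 0.   ]), array([0.444, 0.349, 0.05 ]), array([0.461, 0.329, 0.1  ]), array([0.478, 0.309, 0.15 ])]
[array([0.551, 0.374, 0.   ]), array([0.552, 0.353, 0.05 ]), array([0.553, 0.332, 0.1  ]), array([0.555, 0.312, 0.15 ])]
```

```bash
python3 -m jog '[{"fingers":0,"x":0,"y":-1,"z":0,"spin":8},{"fingers":0,"x":2,"y":-1.5,"z":-0.5,"spin":15.5},{"fingers":0,"x":4,"y":-2,"z":-0.7,"spin":15.5},{"fingers":0,"x":4,"y":-2,"z":-0.7,"spin":15.5}]' && python3 - <<'E'
from h import *
np.set_printoptions(precision=4,suppress=True)
T=tool();print(T)
w=robot.read_camera('wrist');save(w,'w4')
for n in('camera','button','camera_grip','stand'):
    print(n,[(np.round(r['xy']),round(r['conf'],2),atz(w,r['xy'],.1,T)) for r in robot.look_for(n,w)[:2]])
g=lambda i:(255*(np.clip(i,0,110)/110.)**.45).astype('uint8')
i=np.vstack([cv2.resize(g(w['color'][110:250,190:420]),(800,487))]);save({'color':i},'z4')
c=T@np.linalg.inv(np.eye(4))
E
```

```text
time: 12.22
tool_pos: [0.467, 0.2168, 0.3786]
tool_rot: [-0.989, 1.568, -2.83]
contact_force: [0.2, 0.3, 0.6]
opening: 0.0919
[[-0.003   0.9637 -0.267   0.467 ]
 [-0.001  -0.267  -0.9637  0.2168]
 [-1.     -0.0026  0.0017  0.3786]
 [ 0.      0.      0.      1.    ]]
camera [(array([301., 188.]), 0.72, array([0.4845, 0.2256, 0.1   ])), (array([533., 116.]), 0.69, array([0.4911, 0.0389, 0.1   ]))]
button [(array([280., 180.]), 0.63, array([0.4956, 0.2408, 0.1   ]))]
camera_grip [(array([308., 184.]), 0.89, array([0.486 , 0.2195, 0.1   ]))]
stand []
```

View pics/z4.png

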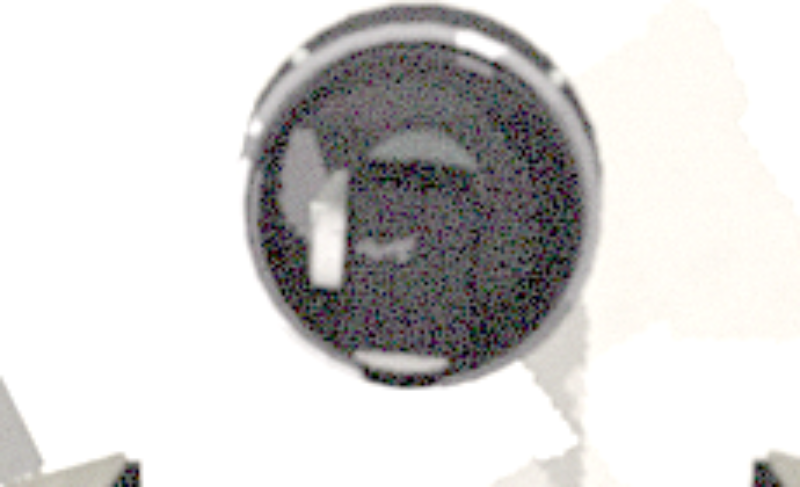

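After the spin the button edge is vertical in the picture and the lens is centred below it, so the yaw of about -15.5° is right. The camera centre is about (0.487, 0.219). Descending around it.

```bash
python3 -m jog '[{"fingers":0,"x":0,"y":1,"z":-0.4,"spin":0},{"fingers":0,"x":0,"y":1.9,"z":-0.76,"spin":0},{"fingers":0,"x":2.5,"y":1.92,"z":-0.76,"spin":0},{"fingers":0,"x":5.5,"y":1.92,"z":-0.76,"spin":0},{"fingers":0,"x":7,"y":1.92,"z":-0.76,"spin":0}]' && python3 -m jog '[{"fingers":0,"x":1.5,"y":0,"z":0,"spin":0},{"fingers":0,"x":3,"y":0,"z":0,"spin":0},{"fingers":0,"x":4.5,"y":0,"z":0,"spin":0},{"fingers":0,"x":4.9,"y":0,"z":0,"spin":0},{"fingers":0,"x":4.9,"y":0,"z":0,"spin":0}]' && python3 - <<'E'
from h import *
w=robot.read_camera('wrist');print(tool())
g=lambda i:(255*(np.clip(i,0,150)/150.)**.6).astype('uint8')
save({'color':g(w['color'])},'w5')
E
```

```text
time: 13.1
tool_pos: [0.4883, 0.2188, 0.3082]
tool_rot: [-0.965, 1.569, -2.807]
contact_force: [0.0, 0.4, -0.9]
opening: 0.0918
time: 13.72
tool_pos: [0.4881, 0.2189, 0.2606]
tool_rot: [-0.344, 1.571, -2.185]
contact_force: [0.1, -0.3, 0.0]
opening: 0.0918
[[ 6.41005762e-04  9.63530353e-01 -2.67598294e-01  4.88207841e-01]
 [ 7.29729826e-05 -2.67598394e-01 -9.63530536e-01  2.18918640e-01]
 [-9.99999792e-01  5.98101180e-04 -2.41843796e-04  2.60984145e-01]
 [ 0.00000000e+00  0.00000000e+00  0.00000000e+00  1.00000000e+00]]
```

View pics/w5.png

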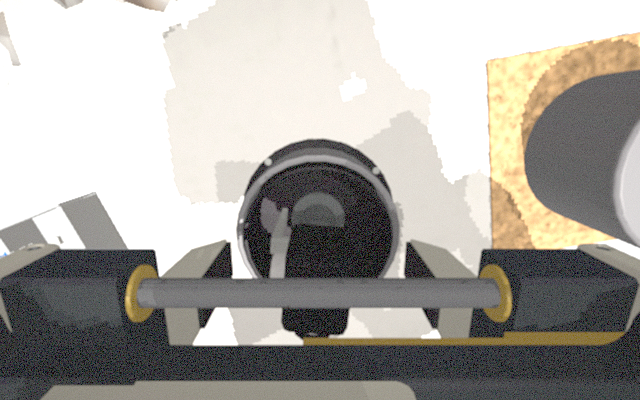

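The camera block sits centred between the pads (columns 283–348), with the button on the left. Closing with 30 N.

```bash
python3 -m jog '[{"fingers":0.3,"x":0.1,"y":0,"z":0,"spin":0},{"fingers":0.5,"x":0.1,"y":0,"z":0,"spin":0},{"fingers":0.7,"x":0.1,"y":0,"z":0,"spin":0},{"fingers":0.9,"x":0.1,"y":0,"z":0,"spin":0},{"fingers":1,"x":0.1,"y":0,"z":0,"spin":0}]' 30 && python3 -m jog '[{"fingers":1,"x":0,"y":0,"z":0,"spin":0},{"fingers":1,"x":0,"y":0,"z":0,"spin":0},{"fingers":1,"x":0,"y":0,"z":0,"spin":0}]'
```

```text
time: 14.4
tool_pos: [0.488, 0.2189, 0.2597]
tool_rot: [1.05, 1.571, -0.792]
contact_force: [0.4, -1.3, 0.0]
opening: 0.0462
time: 14.78
tool_pos: [0.488, 0.2193, 0.2598]
tool_rot: [-3.124, 1.57, 1.318]
contact_force: [-0.9, 5.3, 0.5]
opening: 0.0321
```

Opening is 32.1 mm, so the button is fully pressed. Pulling up.

```bash
python3 -m jog '[{"fingers":1,"x":-0.5,"y":0,"z":0,"spin":0},{"fingers":1,"x":-1.2,"y":0,"z":0,"spin":0},{"fingers":1,"x":-2,"y":0,"z":0,"spin":0},{"fingers":1,"x":-2.5,"y":0,"z":0,"spin":0},{"fingers":1,"x":-2.5,"y":0,"z":0,"spin":0}]' && python3 -m jog '[{"fingers":1,"x":-0.7,"y":0,"z":0,"spin":0},{"fingers":1,"x":-1.5,"y":0,"z":0,"spin":0},{"fingers":1,"x":-2.2,"y":0,"z":0,"spin":0},{"fingers":1,"x":-3,"y":0,"z":0,"spin":0},{"fingers":1,"x":-3,"y":0,"z":0,"spin":0}]'
```

```text
time: 15.4
tool_pos: [0.4879, 0.2192, 0.2845]
tool_rot: [-2.579, 1.57, 1.862]
contact_force: [0.3, 6.1, -4.3]
opening: 0.0321
time: 16.02
tool_pos: [0.4879, 0.2191, 0.3142]
tool_rot: [-1.995, 1.57, 2.446]
contact_force: [1.5, 5.9, -6.6]
opening: 0.0319
```

```bash
python3 -m jog '[{"fingers":1,"x":-0.7,"y":0,"z":0,"spin":0},{"fingers":1,"x":-1.4,"y":0,"z":0,"spin":0},{"fingers":1,"x":-2.1,"y":0,"z":0,"spin":0},{"fingers":1,"x":-2.6,"y":0,"z":0,"spin":0},{"fingers":1,"x":-2.6,"y":0,"z":0,"spin":0}]' && python3 -m jog '[{"fingers":1,"x":-0.1,"y":0,"z":0,"spin":0},{"fingers":1,"x":-0.2,"y":0,"z":0,"spin":0},{"fingers":1,"x":-0.3,"y":0,"z":0,"spin":0},{"fingers":1,"x":-0.3,"y":0,"z":0,"spin":0}]'
```

```text
time: 16.65
tool_pos: [0.4879, 0.2191, 0.3399]
tool_rot: [-1.854, 1.57, 2.588]
contact_force: [2.0, 5.8, -6.2]
opening: 0.0322
time: 17.15
tool_pos: [0.488, 0.2192, 0.3426]
tool_rot: [-1.687, 1.569, 2.754]
contact_force: [1.3, 5.3, -7.1]
opening: 0.0316
```

```bash
python3 -m jog '[{"fingers":1,"x":-0.1,"y":0,"z":0,"spin":0},{"fingers":1,"x":-0.1,"y":0,"z":0,"spin":0},{"fingers":1,"x":-0.1,"y":0,"z":0,"spin":0}]' 35; python3 -m jog '[{"fingers":1,"x":-0.1,"y":0,"z":0,"spin":0},{"fingers":1,"x":-0.1,"y":0,"z":0,"spin":0},{"fingers":1,"x":-0.1,"y":0,"z":0,"spin":0}]'
```

```text
time: 17.52
tool_pos: [0.4879, 0.2191, 0.3435]
tool_rot: [-1.642, 1.569, 2.799]
contact_force: [2.3, 6.1, -7.1]
opening: 0.0316
time: 17.9
tool_pos: [0.4879, 0.2191, 0.344]
tool_rot: [-1.498, 1.569, 2.943]
contact_force: [3.2, 6.1, -10.7]
opening: 0.0321
```

```bash
python3 -m jog '[{"fingers":1,"x":-0.05,"y":0,"z":0,"spin":0},{"fingers":1,"x":-0.05,"y":0,"z":0,"spin":0},{"fingers":1,"x":-0.05,"y":0,"z":0,"spin":0}]'; python3 - <<'E'
from h import *
a=robot.read_camera('scene');b=robot.read_camera('top')
i=np.hstack([cv2.resize(a['color'][110:260,210:360],(400,400)),cv2.resize(b['color'][120:280,190:450],(400,246))] if 0 else [cv2.resize(a['color'][110:260,210:360],(400,400)),cv2.resize(b['color'][120:280,200:450],(400,400))])
save({'color':i},'c6')
E
```

```text
time: 18.27
tool_pos: [0.4879, 0.2191, 0.3441]
tool_rot: [-1.414, 1.568, 3.027]
contact_force: [3.3, 6.4, -13.0]
opening: 0.0314
```

View pics/c6.png

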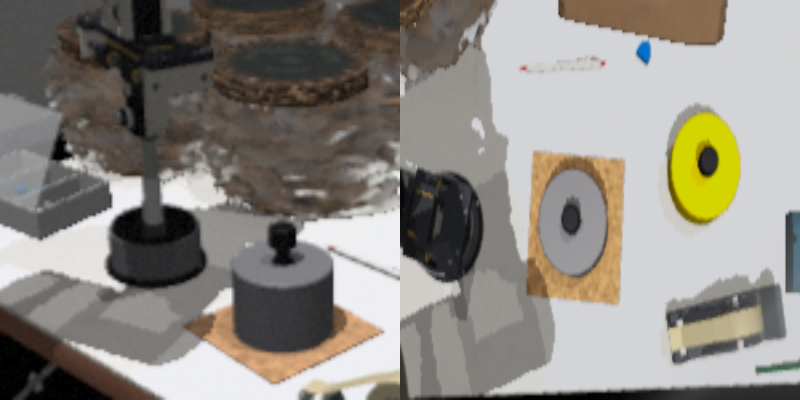

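The post is extended with the camera held in the fingers. The force climbs at constant height, from 7 to 11 to 13 N at z = 0.344 (84 mm up), so it is at the second stop. The cover is upright near the mat centre and the bystanders look unmoved, so I'm handing in.

```bash
python3 -c "
from cell import robot
print(robot.hand_in()); s=robot.observe(); print(s['time'],s['tool_pos'],s['contact_force'],s['opening'])"
```

```text
the job is handed in; nothing more can be done
None
the job is handed in; nothing more can be done
```

I did the whole job and handed it in at about 18 s of the 58 s. The hand-in gave no verdict, so the outcome rests on my own last checks.

- **Cover:** I lifted it straight up by the knob, carried it across and lowered it in 1 mm steps until it touched the mat, then let go. The last picture shows it upright near the mat's centre. I did not measure its position after release; I let go at (0.481, 0.010), against a measured mat centre of (0.4815, 0.0095).
- **Camera:** I gripped it across the button with the jaws turned to its yaw of about -15.5°. The opening was 31–32 mm, which means the button was pressed, and the grip was raised to 35 N at the end. I pulled it up 84 mm, and the downward force then rose from 7 to 13 N within the last half millimetre. I took that as the second stop.
- **Bystanders:** The pen, blue piece and tape dispenser look unmoved in the last picture. The pencil is only partly in view there, and I measured none of them again. The yellow look-alike was not touched.
- **Minor disagreements:** The pull along the middle tube read 6–7 N instead of the stated 8–9 N. A steady sideways force of about 6 N remained in the grip, probably from gripping about a millimetre off centre.
- **Picture budget:** I viewed 11 pictures, one over the 10.

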